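Turn the stirrer up four clicks and start it

ROBOT

A 6-joint arm with a two-finger parallel gripper is mounted at the origin on a cart in front of the work surface, level with it; the furniture and walls round the work are solid. World frame = base frame: x ahead of the robot, y to its left, z up, the work surface at z = 0. Lengths are in mm, angles in rad, forces in N, time in s.
With the tool pointing down it reaches from about 350 to 875 mm from the base axis. Payload 4.2 kg.
Tool frame: the origin (TCP) lies midway between the tips of the shut fingers; the grasp point (between the pads) lies 19 mm behind it; z points along the fingers, y is the direction in which the jaws open and shut (so a half turn about z gives the same grasp; the last joint's range is limited). The gripper opens to 85 mm and grips with 20 to 120 N. Pads are 22 mm wide; open, the fingers measure 114 mm over their backs; the gripper's body (76 mm by 85 mm) begins 54 mm behind the grasp point. The pads swing forward as they close: fully open they stand 13 mm farther back than shut.
Start: joints at [-1.056, 0.385, 0.008, 0, -1.194, -0.259], TCP at [158.154, -604.638, 231.312] pointing down, gripper open.
Joint ranges: [-3.14, 3.14], [-1.21, 2.06], [-1.07, 1.41], [-3.16, 2.05], [-2.99, -0.16], [-3.1, 3.1]. Speed limits (rad/s): [2.79, 2.79, 3.14, 3.14, 3.14, 3.14].

INTERFACE

Orientations are given as a unit quaternion [x, y, z, w].
In Python, from bench import arm gives the robot as it stands.
- The arm moves only by the tool servo_tool, never from a script. Its argument "rows" is a list of rows, each an object of numbers: "fingers": the finger opening in cm, from 0 to 8.54; "x", "y", "z": the shift along the tool's x, y, z in cm; "turn": the turn about the tool's z in degrees. A call has 1 to 10 rows; each row shifts and turns the commanded pose from where the row before left it, along the tool's axes as they then stand; what a row does not reach is not made up. A row lasts 1/12 s, in which the tool goes at most 41.7 mm and 7.16 degrees, less where a joint would pass 70% of its speed; a pose out of reach is approached as far as the arm can. A call is refused whole if a number of a shift passes 4.17 or a number of a turn 7.16, either way. A call with a gripper value outside its range is refused whole. The fingers move at their own pace and stop on an object; the grip force is fixed at half the most. Time passes only in rows, so rows that do not move let the fingers close. It gives the time, the measured TCP pose, the force and the opening at its end, in the units of the state.
- arm.read_state(): the state, without advancing time (a new reading comes with each control period).
- arm.get_image(name): name is "scene" or "top" or "wrist"; returns (picture, depth): 420x560x3 uint8, red, green, blue; 420x560 float32, mm along the optical axis (not along the pixel's ray), 0 where there is no reading.
- arm.camera_model(name): a dict with "fx", "fy", "cx", "cy" (pixels), "pose" (4x4, takes a point from camera to world coordinates). Camera axes: x right, y down, z forward; pixel columns grow to the right and rows downward; lengths in mm; the calibration is good to about 2 mm. A picture is of the moment at which its call begins: read the wrist's pose just before it. camera_model takes no time and is no camera call; for the wrist camera it gives the pose at the moment of the call.
- arm.job_done(): hands the job in, once; it reports no verdict.
The state is a dict: "clock": time; "joints": joint angles; "joint_vel": joint speeds; "joint_efforts": joint torques, N m; "position": TCP position; "ee_rot": TCP orientation; "contact_force": force on the tool from outside, world axes, zero at the start; "wrist_torque": the same for the moment, N m; "gripper_width": finger opening in mm.
Only numpy, scipy, OpenCV 4.12 (cv2) and the standard library are available. Lean on these libraries where they do the work, as an engineer would, in place of code of your own. Each camera call takes 0.05 s, during which the arm holds its last target.

TASK

Turn the magnetic stirrer up: with a fingertip, push the fin of its click-stop dial round clockwise (seen from above) exactly four clicks from where it stands, and leave it resting in that stop. Then press the round start key beside the dial fully in and let it spring back. Do not pinch the fin, do not pick anything up, and leave the beaker on the plate, the small things on and in front of the stirrer and the bottles where they are.

Things in the scene. Friction and masses are not known exactly. Their poses are not given: they have to be found in the camera images.
- dial_centre (a point): Where the dial's axis meets the flat top of its bare metal disc (76 mm across, top 11 mm above the deck), at the front left of a white magnetic stirrer (270 mm deep, 190 wide, deck 45 mm above the worktop). Fixed to the stirrer: x points from the controls back towards the plate, y to the stirrer's left, z up along the dial's axis.
- pointer_tip (a point): Point on the dial's fin, 36 mm out from the axis, 11 mm above the disc's top. The fin is one upright black radial blade, 14 mm thick, top 22 mm above the disc, from the round hub (20 mm across, top 24 mm above the disc) out to 38 mm from the axis. The point turns with the dial; its x points outward along the fin.
- dial (a joint): Dial angle, rad, growing clockwise from above. Eight stops 0.524 (30 degrees) apart at 0 to 3.665; starts in one of the first three. At 0 the fin points 105 degrees anticlockwise from dial_centre's x. Pushed 27 mm out, it takes about 4 N to leave a stop; the push fades by half-way, then it snaps on to the next stop; released before half-way it springs back.
- start_key_top (a point): Centre of the top of the round white start key, 28 mm across, standing on the deck 97 mm to the right of the dial's axis.
- start_key (a joint): Travel of the start key: 0 up, 0.006 m fully in (about 5 N); it springs back.
- beaker: Small clear beaker, 50 mm across and 60 mm high, standing on the stirrer's plate; origin at its foot. Leave alone.
- vial_small: Small white vial, 16 mm across and 30 mm high, standing on the deck left of the plate; origin at its foot. Leave alone.
- timer: Bench timer, 58 x 62 x 16 mm, lying on the worktop in front of the stirrer; origin at its underside. Leave alone.
- bottle_cap: White bottle cap, 30 mm across, 14 mm high, lying on the worktop in front of the stirrer; origin at its underside. Leave alone.
- plate_centre (a point): Centre of the top of the stirrer's round metal plate, 132 mm across, top 63 mm above the worktop, 140 mm behind the dial's axis. Fixed to the stirrer, same axes.
- hdpe_bottle: White plastic bottle, 50 mm across, 124 mm high, standing to the right of the work; origin at its foot. Leave alone.
- water_bottle_b: Clear ribbed drinks bottle, 66 mm across, 209 mm high, standing to the right of the work; origin at its foot. Leave alone.

How it is judged:
By the outcome, as a careful person would: the job done as asked, in the order asked, and still so for the second after the job is handed in, with the robot touching nothing.
It also fails if it takes over 59 s, if anything falls off the work surface, if the arm or the gripper's body presses on something with over 40 N, if the wrist force passes 120 N, or if a joint passes its speed limit or range.

## Working session

There is one attempt and no reset: what is moved stays moved. The work goes in short steps, Python scripts to look and compute and a tool call to move; the robot and the scene stay as the last step left them, time stands still between calls to the robot, and variables do not carry over. Pictures are saved under pics/ and viewed, and the job is handed in when it is done.

Besides the shell and the picture viewer there is one more tool, called after "Call:" in YAML: its name, and indented under it one key for each argument. servo_tool: Moves the arm, as the interface text tells. Its arguments: {"type":"object","properties":{"rows":{"type":"array","items":{"type":"object","properties":{"fingers":{"type":"number"},"x":{"type":"number"},"y":{"type":"number"},"z":{"type":"number"},"turn":{"type":"number"}}}}},"required":["rows"]}

```bash
mkdir -p pics; ls; python3 - <<'E'
from bench import arm
import cv2, numpy as np
s=arm.read_state(); print(s)
for n in ("scene","top","wrist"):
    im,d=arm.get_image(n); np.savez(f"pics/{n}0.npz",im=im,d=d)
    cv2.imwrite(f"pics/{n}0.png",im[:,:,::-1]); m=arm.camera_model(n); print(n,m["fx"],m["cx"],m["cy"],np.round(m["pose"],3).tolist())
E
```

```text
pics
{'clock': 0.0, 'joints': array([-1.05640530e+00,  3.85505473e-01,  6.59600575e-03, -5.04059795e-04,
       -1.19400710e+00, -2.58579898e-01]), 'joint_vel': array([ 0.00072047,  0.00109255, -0.00046098, -0.00020097, -0.00120176,
        0.00031666]), 'joint_efforts': array([ 1.52215935e-04, -3.92287052e+01,  1.88399184e+01,  4.18620721e+00,
       -4.70040497e-03, -1.60131083e-05]), 'position': array([ 157.99364527, -604.07652421,  230.24000886]), 'ee_rot': array([-1.27464800e-01,  9.91842501e-01,  1.07022193e-03, -1.82623192e-04]), 'contact_force': array([0.74279154, 0.61026512, 0.00845958]), 'wrist_torque': array([-0.02635346,  0.00157433,  0.01159835]), 'gripper_width': 85.26163226861428}
scene 392.1776662682928 280.4777453363148 207.81505407575452 [[-0.727, -0.34, 0.597, 32.848], [-0.687, 0.356, -0.634, 588.017], [0.003, -0.87, -0.492, 488.072], [0.0, 0.0, 0.0, 1.0]]
top 508.951053091795 275.88774481264323 212.52736577209237 [[0.006, -0.999, 0.047, 456.284], [-1.0, -0.006, -0.005, 30.431], [0.005, -0.047, -0.999, 1482.033], [0.0, 0.0, 0.0, 1.0]]
wrist 289.85898828580696 279.6419359326043 215.70469171177533 [[-0.253, 0.923, 0.29, 83.332], [0.968, 0.241, 0.078, -623.714], [0.002, 0.3, -0.954, 373.328], [0.0, 0.0, 0.0, 1.0]]
```

```bash
ls pics
```

```text
scene0.npz
scene0.png
top0.npz
top0.png
wrist0.npz
wrist0.png
```

View pics/top0.png

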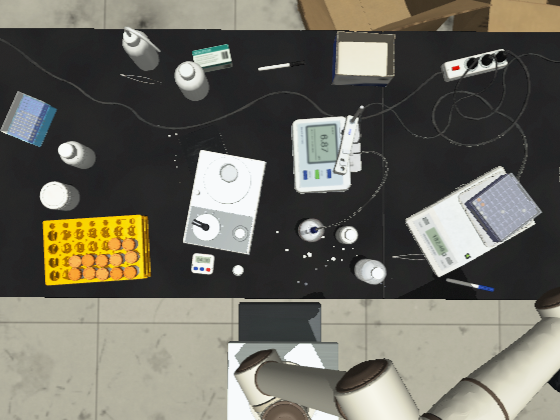

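View pics/scene0.png

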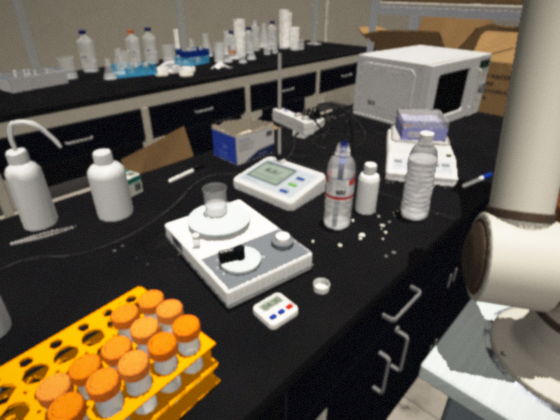

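The top view shows the stirrer at about (185–265, 150–253), with the dial near (207,227) and the key near (240,233). I'll zoom in.

```bash
cat > h.py <<'E'
import numpy as np, cv2
def proj(m,P):
    P=np.atleast_2d(P); T=np.linalg.inv(m["pose"]); c=P@T[:3,:3].T+T[:3,3]
    return np.c_[m["fx"]*c[:,0]/c[:,2]+m["cx"], m["fy"]*c[:,1]/c[:,2]+m["cy"]]
def atz(m,u,v,z):
    r=m["pose"][:3,:3]@np.array([(u-m["cx"])/m["fx"],(v-m["cy"])/m["fy"],1.]); o=m["pose"][:3,3]
    return o+r*(z-o[2])/r[2]
def cloud(m,d):
    v,u=np.mgrid[:d.shape[0],:d.shape[1]]
    c=np.stack([(u-m["cx"])/m["fx"]*d,(v-m["cy"])/m["fy"]*d,d],-1)
    return c@m["pose"][:3,:3].T+m["pose"][:3,3]
E
python3 - <<'E'
from bench import arm
from h import *
z=np.load("pics/top0.npz"); im=z["im"]; d=z["d"]; m=arm.camera_model("top")
c=im[140:280,165:275]; cv2.imwrite("pics/topz.png",cv2.resize(c[:,:,::-1],None,fx=5,fy=4.2857*0+5,interpolation=cv2.INTER_CUBIC)[:, :][100:700])
P=cloud(m,d)
for (u,v) in [(207,227),(229,175),(240,233),(220,205),(230,250),(250,260)]: print(u,v,np.round(P[v,u]))
z=np.load("pics/scene0.npz"); im=z["im"]
cv2.imwrite("pics/scenez.png",cv2.resize(im[170:330,155:335,::-1],None,fx=3.7,fy=3.7,interpolation=cv2.INTER_CUBIC))
E
```

```text
207 227 [481. 213.  86.]
229 175 [625. 153.  90.]
240 233 [466. 123.  66.]
220 205 [545. 182.  46.]
230 250 [418. 152.  51.]
250 260 [388.  98.   7.]
```

View pics/topz.png

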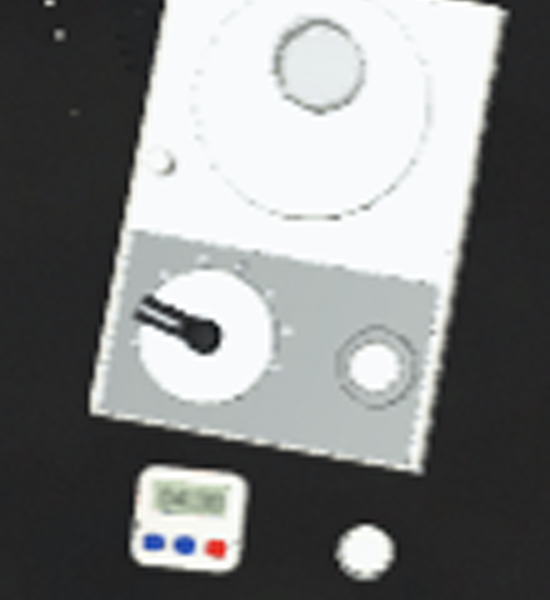

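View pics/scenez.png

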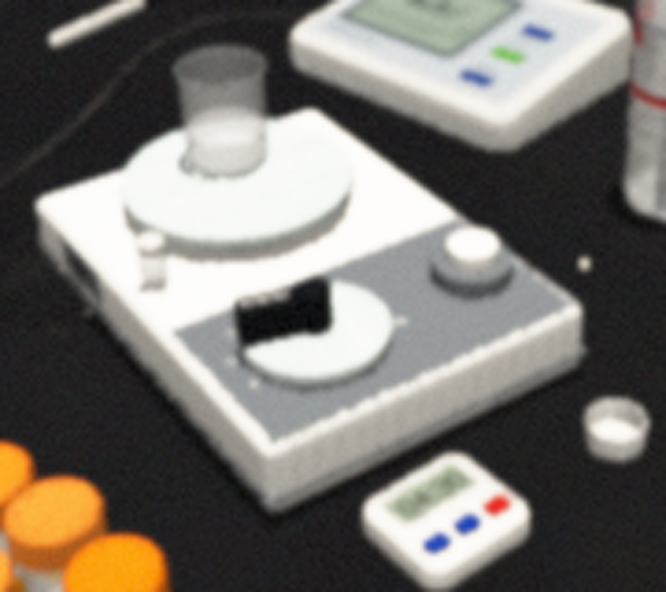

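```bash
python3 - <<'E'
from bench import arm
from h import *
z=np.load("pics/top0.npz"); im=z["im"]; m=arm.camera_model("top")
px=lambda x,y:(165+(x+.5)/5-.5,140+(y+100+.5)/5-.5)
dc=atz(m,*px(206,337),56); key=atz(m,*px(376,367),45); keyt=atz(m,*px(374,367),66)
pl=atz(m,*px(312,102),63)
hub=atz(m,*px(205,336),80); tip=atz(m,*px(140,306),78)
corn=[atz(m,*px(*p),45)[:2] for p in [(92,412),(422,470)]]
print(dc,key,keyt,pl,hub,tip,corn)
a=lambda v:np.degrees(np.arctan2(v[1],v[0]))
print("yaw from plate",a(pl-dc),np.linalg.norm((pl-dc)[:2]),"front",a(corn[1]-corn[0])+90,np.linalg.norm(corn[1]-corn[0]),"key",a(key-dc)+90,np.linalg.norm((key-dc)[:2]))
print("fin",a(tip-hub),a(tip-dc),np.linalg.norm((tip-hub)[:2]))
P=cloud(m,z["d"])
print(np.round(P[222:236,197:216,2]).astype(int))
print(np.round(P[225:241,230:250,2]).astype(int))
E
```

```text
[482.00794956 219.76542336  56.        ] [465.87410634 125.18764386  45.        ] [465.7272352 124.9141823  66.       ] [613.73294791 161.1955264   63.        ] [482.12196308 217.13592365  80.        ] [498.48035577 253.43185334  78.        ] [array([439.57971175, 284.86854631]), array([408.08458497,  98.75421616])]
yaw from plate -23.971733399091026 144.1593147160291 front -9.604861634962276 188.76039546881012 key -9.6807910437782 95.94403197612826
fin 65.73915023869456 63.92829036576703 39.81195202264481
[[  81   77   78   79   61   53   49   61   52   57   56   60   59   61
    54   52   59   64   60]
 [  79   76   76   77   78   79   68   58   55   55   59   58   59   58
    55   58   58   53   57]
 [  85   76   82   79   73   82   78   82   83   84   66   60   53   61
    61   57   58   58   60]
 [  80   75   74   79   80   81   78   85   80   83   81 1482   60   58
    61   56   58   57   57]
 [  63   83   82   73   81   84   79   79   83   81   82   73   57   59
    56   54   56   55   54]
 [  54   60   62   81   85   83   79   81   79   78   86   77   52   64
    58   60   60
[... 1793 characters left out ...]
2   68   68   68   70   68   65   65
    67   57   59   58   50   43]
 [  43   46   57   54   56   69   69   70   69   72   63   67   72   70
    58   57   59   61   45   51]
 [  44   47   48   60   62   62   70   70   71   69   69   67   66   62
    61   59   55   43   46   40]
 [  44   45   44 1482   59   62   60   68   67   68   66   68   64   62
    53   57   54   51   47   50]
 [  48   49   47   49   57   59   51   50   57   57   58   56   57   59
    61   55   42   52   47   45]
 [  50   53   48   50   46   58   54   63   56   64   66   58   58   54
    61   50   49   51   48   47]
 [  46   49   43   49   48   40   50   55   57   61   54   60   56   47
    45   43   51   46   48   43]]
```

The fin points about 65° in world, which is 75° from the stirrer's x axis (yaw about −9.7°). That makes it stop 1, so the target is stop 5: −45° from the stirrer's x, about −55° in world. The dial centre is at about (482, 218.5). First I'll lift, shut the fingers and turn the tool.

Call:
servo_tool:
  rows:
    - {"fingers": 0,"z": -1,"turn": -7}
    - {"fingers": 0,"z": -1,"turn": -7}
    - {"fingers": 0,"z": -1,"turn": -7}
    - {"fingers": 0,"z": -1,"turn": -7}
    - {"fingers": 0,"z": -1,"turn": -7}
    - {"fingers": 0,"z": -1,"turn": -7}
    - {"fingers": 0,"turn": -7}
    - {"fingers": 0,"turn": -7}
    - {"fingers": 0,"turn": -7}
    - {"fingers": 0,"turn": -7}

```text
invalid input at $.rows[0]: expected keys fingers, x, y, z, turn
```

Call:
servo_tool:
  rows:
    - {"turn": -7}
    - {"turn": -7}
    - {"turn": -7}
    - {"turn": -7}
    - {"turn": -7}
    - {"turn": -7}
    - {"turn": -7}
    - {"turn": -7}
    - {"turn": -7}
    - {"turn": -7}

```text
invalid input at $.rows[0]: expected keys fingers, x, y, z, turn
```

```bash
cat >> h.py <<'E'
from scipy.spatial.transform import Rotation as Ro
def rep(s):
    R=Ro.from_quat(s["ee_rot"]).as_matrix(); 
    print("t",round(s["clock"],2),"pos",np.round(s["position"],1),"xang",round(np.degrees(np.arctan2(R[1,0],R[0,0])),1),"tilt",np.round(R[:,2],3),"F",np.round(s["contact_force"],1),"q",np.round(s["joints"],2),"w",round(s["gripper_width"],1))
    return R
E
python3 - <<'E'
from bench import arm
from h import *
s=arm.read_state();R=rep(s)
print(R.T@(np.array([470,254,290])-s["position"])/10)
E
```

```text
t 0.15 pos [ 158.  -604.2  230.5] xang -165.4 tilt [-0.001  0.002 -1.   ] F [ 0.4  0.6 -0.1] q [-1.06  0.39  0.01 -0.   -1.19 -0.26] w 85.4
[-51.88503806  75.1538755   -5.83154678]
```

Every row has to carry all five keys.

Call:
servo_tool:
  rows:
    - {"fingers": 0,"x": 0,"y": 0,"z": -1,"turn": -7}
    - {"fingers": 0,"x": 0,"y": 0,"z": -1,"turn": -7}
    - {"fingers": 0,"x": 0,"y": 0,"z": -1,"turn": -7}
    - {"fingers": 0,"x": 0,"y": 0,"z": -1,"turn": -7}
    - {"fingers": 0,"x": 0,"y": 0,"z": -1,"turn": -7}
    - {"fingers": 0,"x": 0,"y": 0,"z": -1,"turn": -7}
    - {"fingers": 0,"x": 0,"y": 0,"z": 0,"turn": -7}
    - {"fingers": 0,"x": 0,"y": 0,"z": 0,"turn": -7}
    - {"fingers": 0,"x": 0,"y": 0,"z": 0,"turn": -7}
    - {"fingers": 0,"x": 0,"y": 0,"z": 0,"turn": -7}

```text
clock: 0.98
position: [158.1, -604.4, 290.9]
ee_rot: [-0.676, 0.737, 0.0, 0.0]
contact_force: [-0.4, 0.5, -0.6]
gripper_width: 0.3
```

Call:
servo_tool:
  rows:
    - {"fingers": 0,"x": 0,"y": 0,"z": 0,"turn": -7}
    - {"fingers": 0,"x": 0,"y": 0,"z": 0,"turn": -7}
    - {"fingers": 0,"x": 0,"y": 0,"z": 0,"turn": -7}
    - {"fingers": 0,"x": 0,"y": 0,"z": 0,"turn": -7}
    - {"fingers": 0,"x": 0,"y": 0,"z": 0,"turn": -7}
    - {"fingers": 0,"x": 0,"y": 0,"z": 0,"turn": -7}
    - {"fingers": 0,"x": 0,"y": 0,"z": 0,"turn": -7}
    - {"fingers": 0,"x": 0,"y": 0,"z": 0,"turn": -7}
    - {"fingers": 0,"x": 0,"y": 0,"z": 0,"turn": -7}
    - {"fingers": 0,"x": 0,"y": 0,"z": 0,"turn": -7}

```text
clock: 1.82
position: [158.1, -604.4, 290.8]
ee_rot: [0.976, -0.216, -0.0, -0.0]
contact_force: [-0.3, -0.0, 0.0]
gripper_width: -0.2
```

```bash
python3 - <<'E'
from bench import arm
from h import *
s=arm.read_state();R=rep(s)
print(R.T@(np.array([470,254,290])-s["position"])/10)
print(R.T@(np.array([400,-200,290])-s["position"])/10)
E
```

```text
t 1.82 pos [ 158.1 -604.4  290.8] xang -25.0 tilt [-0.     0.001 -1.   ] F [-0.3 -0.   0. ] q [-1.06  0.35  0.11 -0.   -1.33  2.19] w -0.2
[ -8.01462515 -90.97909514   0.15468249]
[  4.82896757 -46.87467015   0.11199517]
```

Call:
servo_tool:
  rows:
    - {"fingers": 0,"x": 0.3,"y": -3.6,"z": 0,"turn": 0}
    - {"fingers": 0,"x": 0.3,"y": -3.6,"z": 0,"turn": 0}
    - {"fingers": 0,"x": 0.3,"y": -3.6,"z": 0,"turn": 0}
    - {"fingers": 0,"x": 0.3,"y": -3.6,"z": 0,"turn": 0}
    - {"fingers": 0,"x": 0.3,"y": -3.6,"z": 0,"turn": 0}
    - {"fingers": 0,"x": 0.3,"y": -3.6,"z": 0,"turn": 0}
    - {"fingers": 0,"x": 0.3,"y": -3.6,"z": 0,"turn": 0}
    - {"fingers": 0,"x": 0.3,"y": -3.6,"z": 0,"turn": 0}
    - {"fingers": 0,"x": 0.3,"y": -3.6,"z": 0,"turn": 0}
    - {"fingers": 0,"x": 0.3,"y": -3.6,"z": 0,"turn": 0}

```text
clock: 2.65
position: [339.6, -290.4, 291.2]
ee_rot: [0.976, -0.219, 0.0, -0.0]
contact_force: [1.2, -0.1, 0.3]
gripper_width: -0.1
```

Call:
servo_tool:
  rows:
    - {"fingers": 0,"x": -0.7,"y": -3.6,"z": 0,"turn": 0}
    - {"fingers": 0,"x": -0.7,"y": -3.6,"z": 0,"turn": 0}
    - {"fingers": 0,"x": -0.7,"y": -3.6,"z": 0,"turn": 0}
    - {"fingers": 0,"x": -0.7,"y": -3.6,"z": 0,"turn": 0}
    - {"fingers": 0,"x": -0.7,"y": -3.6,"z": 0,"turn": 0}
    - {"fingers": 0,"x": -0.7,"y": -3.6,"z": 0,"turn": 0}
    - {"fingers": 0,"x": -0.7,"y": -3.6,"z": 0,"turn": 0}
    - {"fingers": 0,"x": -0.7,"y": -3.6,"z": 0,"turn": 0}
    - {"fingers": 0,"x": -0.7,"y": -3.6,"z": 0,"turn": 0}
    - {"fingers": 0,"x": -0.7,"y": -3.6,"z": 0,"turn": 0}

```text
clock: 3.48
position: [429.9, 65.0, 291.4]
ee_rot: [0.976, -0.219, 0.0, -0.0]
contact_force: [1.2, -0.6, -0.6]
gripper_width: -0.1
```

```bash
python3 - <<'E'
from bench import arm
from h import *
s=arm.read_state();R=rep(s)
print(R.T@(np.array([470,254,180])-s["position"])/10)
E
```

```text
t 3.48 pos [429.9  65.  291.4] xang -25.3 tilt [ 0.  0. -1.] F [ 1.2 -0.6 -0.6] q [ 0.53  0.01 -0.32 -0.   -1.24  0.6 ] w -0.1
[ -4.45520995 -18.79167436  11.14275887]
```

Call:
servo_tool:
  rows:
    - {"fingers": 0,"x": -0.6,"y": -3.1,"z": 1,"turn": 0}
    - {"fingers": 0,"x": -0.6,"y": -3.1,"z": 2,"turn": 0}
    - {"fingers": 0,"x": -0.6,"y": -3.1,"z": 2,"turn": 0}
    - {"fingers": 0,"x": -0.6,"y": -3.1,"z": 2,"turn": 0}
    - {"fingers": 0,"x": -0.6,"y": -3.1,"z": 2,"turn": 0}
    - {"fingers": 0,"x": -0.6,"y": -3.1,"z": 2,"turn": 0}
    - {"fingers": 0,"x": 0,"y": 0,"z": 0,"turn": 0}
    - {"fingers": 0,"x": 0,"y": 0,"z": 0,"turn": 0}

```text
clock: 4.15
position: [476.6, 247.4, 179.1]
ee_rot: [0.976, -0.218, -0.001, 0.002]
contact_force: [0.6, -0.9, 0.5]
gripper_width: 0.4
```

```bash
python3 - <<'E'
from bench import arm
from h import *
s=arm.read_state();R=rep(s)
m=arm.camera_model("wrist"); im,d=arm.get_image("wrist")
np.savez("pics/w1.npz",im=im,d=d,pose=m["pose"])
cv2.imwrite("pics/w1.png",im[:,:,::-1])
c=np.array([482,218.5,56]); key=[465.8,125,66]
print(proj(m,[c,key,s["position"]]))
E
```

```text
t 4.15 pos [476.6 247.4 179.1] xang -25.2 tilt [-0.003 -0.003 -1.   ] F [ 0.6 -0.9  0.5] q [ 0.78  0.28 -0.28 -0.   -1.01  0.35] w 0.4
[[304.56597414 190.33988415]
 [410.38744738 164.61202385]
 [279.61881617 270.13754265]]
```

View pics/w1.png

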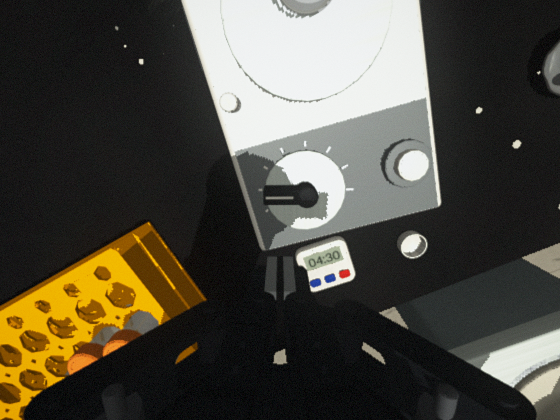

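```bash
python3 - <<'E'
from bench import arm
from h import *
m=arm.camera_model("wrist")
h=atz(m,306.5,194.5,80); t=atz(m,264,195.5,78); print(h,t,np.degrees(np.arctan2(*(t-h)[[1,0]])))
print(atz(m,305,189.5,56), atz(m,412.5,165.5,67))
z=np.load("pics/w1.npz"); P=cloud(m,z["d"])
print("key z",np.median(P[160:170,407:418,2]),"hub",np.median(P[190:197,303:309,2]),"disc",np.median(P[160:175,300:310,2]))
s=arm.read_state();R=rep(s)
c=np.array([482,218.5]);u=lambda a:np.array([np.cos(np.radians(a)),np.sin(np.radians(a))])
tgt=c+28*u(65)+27*u(155); print(tgt,R.T@(np.r_[tgt,64]-s["position"])/10)
E
```

```text
[483.89532865 217.72488091  80.        ] [498.35027826 251.4611698   78.        ] 66.80637397692685
[482.7590255  217.38940868  56.        ] [464.62156682 123.07406908  67.        ]
key z 68.5369542093753 hub 81.44353771000362 disc 57.47689642803752
t 4.2 pos [476.9 246.8 180.4] xang -25.3 tilt [-0.002 -0.002 -1.   ] F [0.2 0.6 0.3] q [ 0.78  0.28 -0.28  0.   -1.01  0.35] w 0.0
[469.36300108 255.2873111 ] [-1.03806036 -0.46644969 11.64011025]
```

Call:
servo_tool:
  rows:
    - {"fingers": 0,"x": -1.0,"y": -0.4,"z": 0,"turn": 0}
    - {"fingers": 0,"x": 0,"y": 0,"z": 3,"turn": 0}
    - {"fingers": 0,"x": 0,"y": 0,"z": 3,"turn": 0}
    - {"fingers": 0,"x": 0,"y": 0,"z": 3,"turn": 0}
    - {"fingers": 0,"x": 0,"y": 0,"z": 1.5,"turn": 0}
    - {"fingers": 0,"x": 0,"y": 0,"z": 1,"turn": 0}
    - {"fingers": 0,"x": 0,"y": 0,"z": 0,"turn": 0}
    - {"fingers": 0,"x": 0,"y": 0,"z": 0,"turn": 0}

```text
clock: 4.87
position: [470.5, 254.7, 67.4]
ee_rot: [0.976, -0.219, 0.001, -0.001]
contact_force: [0.5, 0.8, 0.9]
gripper_width: -0.2
```

```bash
python3 - <<'E'
from bench import arm
from h import *
s=arm.read_state();R=rep(s)
c=np.array([482.5,218]);r=s["position"][:2]-c; print(np.hypot(*r),np.degrees(np.arctan2(r[1],r[0])))
m=arm.camera_model("wrist"); im,d=arm.get_image("wrist")
cv2.imwrite("pics/w2.png",im[:,:,::-1])
E
```

```text
t 4.87 pos [470.5 254.7  67.4] xang -25.3 tilt [ 0.002  0.001 -1.   ] F [0.5 0.8 0.9] q [ 0.8   0.41 -0.42  0.   -0.73  0.33] w -0.2
38.6647700546715 108.11154038461284
```

View pics/w2.png

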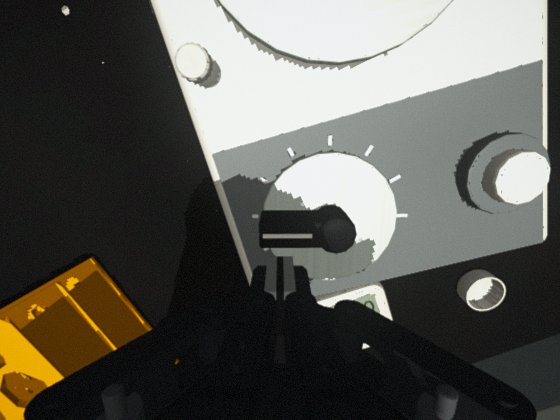

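Call:
servo_tool:
  rows:
    - {"fingers": 0,"x": 0,"y": 0,"z": 0.3,"turn": 0}
    - {"fingers": 0,"x": 0.2,"y": 0,"z": 0,"turn": 0}
    - {"fingers": 0,"x": 0.2,"y": 0,"z": 0,"turn": 0}
    - {"fingers": 0,"x": 0.2,"y": 0,"z": 0,"turn": 0}
    - {"fingers": 0,"x": 0.1,"y": 0,"z": 0,"turn": 0}
    - {"fingers": 0,"x": 0.1,"y": 0,"z": 0,"turn": 0}
    - {"fingers": 0,"x": 0,"y": 0,"z": 0,"turn": 0}

```text
clock: 5.5
position: [477.2, 251.4, 63.5]
ee_rot: [0.976, -0.219, -0.0, -0.0]
contact_force: [-2.1, 1.3, 1.1]
gripper_width: 0.3
```

```bash
cat >> h.py <<'E'
def dial(s,R):
    c=np.array([482.5,218]);r=s["position"]-np.r_[c,0]; r[2]=0
    print("axis in tool",np.round(-(R.T@r)[:2],1),"contact fin world ang",round(np.degrees(np.arctan2(R[1,0],R[0,0]))+90,1),"F tool",np.round(R.T@s["contact_force"],1))
E
python3 - <<'E'
from bench import arm
from h import *
s=arm.read_state();R=rep(s);dial(s,R)
E
```

```text
t 5.5 pos [477.2 251.4  63.5] xang -25.4 tilt [-0.  0. -1.] F [-2.1  1.3  1.1] q [ 0.79  0.43 -0.41 -0.   -0.73  0.34] w 0.3
axis in tool [19.  27.9] contact fin world ang 64.6 F tool [-2.4 -0.3 -1.1]
```

Contact is made at about 2.4 N. Next I'll swing the finger about the dial axis.

Call:
servo_tool:
  rows:
    - {"fingers": 0,"x": 0.15,"y": -0.09,"z": 0,"turn": 3}
    - {"fingers": 0,"x": 0.15,"y": -0.09,"z": 0,"turn": 3}
    - {"fingers": 0,"x": 0.15,"y": -0.09,"z": 0,"turn": 3}
    - {"fingers": 0,"x": 0.15,"y": -0.09,"z": 0,"turn": 3}
    - {"fingers": 0,"x": 0.15,"y": -0.09,"z": 0,"turn": 3}
    - {"fingers": 0,"x": 0.15,"y": -0.09,"z": 0,"turn": 3}
    - {"fingers": 0,"x": 0.15,"y": -0.09,"z": 0,"turn": 3}

```text
clock: 6.08
position: [489.4, 250.6, 63.3]
ee_rot: [0.919, -0.395, 0.0, -0.0]
contact_force: [-0.9, -0.0, -0.2]
gripper_width: -0.2
```

```bash
python3 - <<'E'
from bench import arm
from h import *
s=arm.read_state();R=rep(s);dial(s,R)
im,d=arm.get_image("wrist")
cv2.imwrite("pics/w3.png",im[:,:,::-1])
E
```

```text
t 6.08 pos [489.4 250.6  63.3] xang -46.5 tilt [ 0. -0. -1.] F [-0.9 -0.  -0.2] q [ 0.77  0.44 -0.39  0.   -0.74 -0.01] w -0.2
axis in tool [18.8 27.5] contact fin world ang 43.5 F tool [-0.6  0.6  0.2]
```

View pics/w3.png

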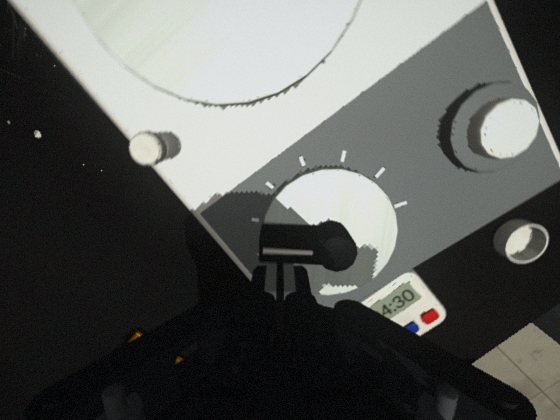

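```bash
python3 - <<'E'
from bench import arm
from h import *
s=arm.read_state();R=rep(s);dial(s,R)
m=arm.camera_model("wrist");im,d=arm.get_image("wrist")
g=cv2.cvtColor(im,cv2.COLOR_RGB2GRAY)
cv2.imwrite("pics/w3z.png",cv2.resize(im[200:310,230:400,::-1],None,fx=4.5,fy=4.5,interpolation=cv2.INTER_CUBIC))
E
```

```text
t 6.13 pos [489.8 250.5  63.3] xang -46.6 tilt [ 0. -0. -1.] F [-0.4  0.5  0.4] q [ 0.77  0.44 -0.39  0.   -0.74 -0.01] w 0.1
axis in tool [18.6 27.6] contact fin world ang 43.4 F tool [-0.6 -0.1 -0.4]
```

View pics/w3z.png

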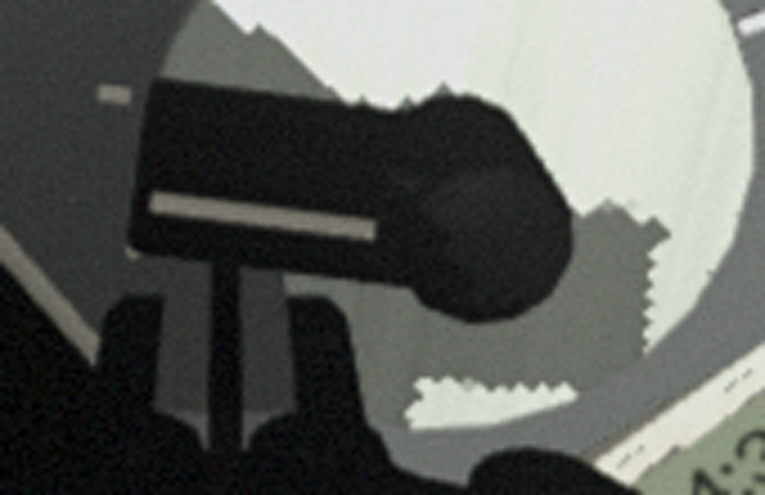

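```bash
python3 - <<'E'
from bench import arm
from h import *
m=arm.camera_model("wrist")
p=lambda x,y:atz(m,230+x/4.5,200+y/4.5,78)
a=p(150,203);b=p(375,230);print(a,b,np.degrees(np.arctan2(*(a-b)[[1,0]])))
E
```

```text
[509.75712156 240.2748085   78.        ] [490.1995315  225.94365186  78.        ] 36.23273121285482
```

One click is done: the stripe reads 36° in world, which is stop 2. I'll do the next two clicks.

Call:
servo_tool:
  rows:
    - {"fingers": 0,"x": 0.15,"y": -0.09,"z": 0,"turn": 3}
    - {"fingers": 0,"x": 0.15,"y": -0.09,"z": 0,"turn": 3}
    - {"fingers": 0,"x": 0.15,"y": -0.09,"z": 0,"turn": 3}
    - {"fingers": 0,"x": 0.15,"y": -0.09,"z": 0,"turn": 3}
    - {"fingers": 0,"x": 0.15,"y": -0.09,"z": 0,"turn": 3}
    - {"fingers": 0,"x": 0.15,"y": -0.09,"z": 0,"turn": 3}
    - {"fingers": 0,"x": 0.15,"y": -0.09,"z": 0,"turn": 3}
    - {"fingers": 0,"x": 0.15,"y": -0.09,"z": 0,"turn": 3}
    - {"fingers": 0,"x": 0.15,"y": -0.09,"z": 0,"turn": 3}

```text
clock: 6.93
position: [502.8, 243.5, 63.2]
ee_rot: [0.802, -0.598, -0.0, 0.0]
contact_force: [-0.2, 0.7, -0.3]
gripper_width: 0.1
```

```bash
python3 - <<'E'
from bench import arm
from h import *
s=arm.read_state();R=rep(s);dial(s,R)
E
```

```text
t 6.93 pos [502.8 243.5  63.2] xang -73.4 tilt [-0.  0. -1.] F [-0.2  0.7 -0.3] q [ 0.74  0.45 -0.36 -0.   -0.75 -0.45] w 0.1
axis in tool [18.6 26.8] contact fin world ang 16.6 F tool [-0.7 -0.   0.3]
```

Call:
servo_tool:
  rows:
    - {"fingers": 0,"x": 0.15,"y": -0.09,"z": 0,"turn": 3}
    - {"fingers": 0,"x": 0.15,"y": -0.09,"z": 0,"turn": 3}
    - {"fingers": 0,"x": 0.15,"y": -0.09,"z": 0,"turn": 3}
    - {"fingers": 0,"x": 0.15,"y": -0.09,"z": 0,"turn": 3}
    - {"fingers": 0,"x": 0.15,"y": -0.09,"z": 0,"turn": 3}
    - {"fingers": 0,"x": 0.15,"y": -0.09,"z": 0,"turn": 3}
    - {"fingers": 0,"x": 0.15,"y": -0.09,"z": 0,"turn": 3}
    - {"fingers": 0,"x": 0.15,"y": -0.09,"z": 0,"turn": 3}
    - {"fingers": 0,"x": 0.15,"y": -0.09,"z": 0,"turn": 3}
    - {"fingers": 0,"x": 0.15,"y": -0.09,"z": 0,"turn": 3}

```text
clock: 7.77
position: [512.8, 229.5, 63.2]
ee_rot: [-0.62, 0.785, 0.0, 0.0]
contact_force: [-0.5, 0.1, 0.0]
gripper_width: -0.0
```

```bash
python3 - <<'E'
from bench import arm
from h import *
s=arm.read_state();R=rep(s);dial(s,R)
im,d=arm.get_image("wrist")
cv2.imwrite("pics/w4.png",cv2.resize(im[170:320,210:410,::-1],None,fx=4,fy=4,interpolation=cv2.INTER_CUBIC))
E
```

```text
t 7.77 pos [512.8 229.5  63.2] xang -103.4 tilt [ 0.     0.001 -1.   ] F [-0.5  0.1  0. ] q [ 0.71  0.46 -0.36 -0.   -0.76 -0.94] w -0.0
axis in tool [18.2 26.8] contact fin world ang -13.4 F tool [ 0.1  0.5 -0. ]
```

View pics/w4.png

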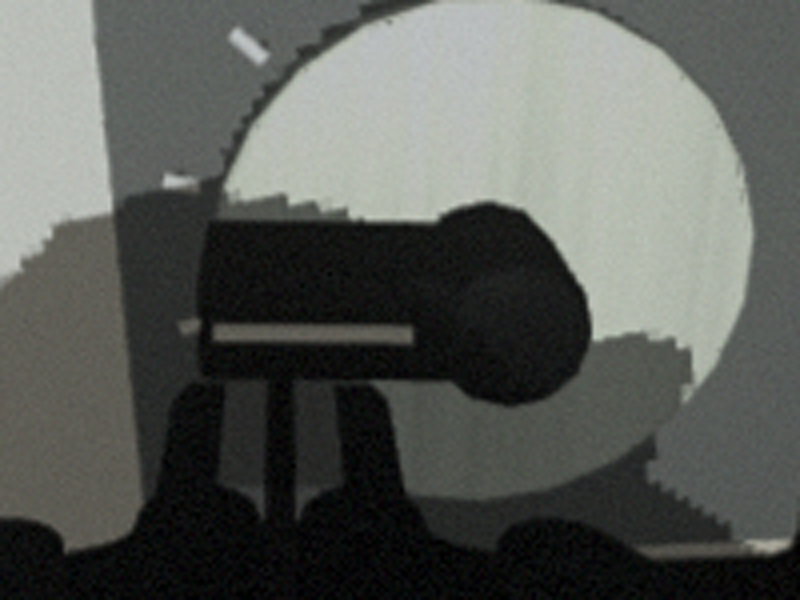

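The fin is still flush with the finger at about the half-way point, so I'll nudge it a little further.

Call:
servo_tool:
  rows:
    - {"fingers": 0,"x": 0.1,"y": -0.06,"z": 0,"turn": 2}
    - {"fingers": 0,"x": 0.1,"y": -0.06,"z": 0,"turn": 2}
    - {"fingers": 0,"x": 0,"y": 0,"z": 0,"turn": 0}
    - {"fingers": 0,"x": 0,"y": 0,"z": 0,"turn": 0}

```text
clock: 8.15
position: [513.5, 226.6, 63.3]
ee_rot: [-0.593, 0.805, -0.0, -0.0]
contact_force: [0.2, 0.3, -0.0]
gripper_width: -0.0
```

```bash
python3 - <<'E'
from bench import arm
from h import *
s=arm.read_state();R=rep(s);dial(s,R)
im,d=arm.get_image("wrist")
cv2.imwrite("pics/w5.png",cv2.resize(im[170:320,210:410,::-1],None,fx=4,fy=4,interpolation=cv2.INTER_CUBIC))
E
```

```text
t 8.15 pos [513.5 226.6  63.3] xang -107.2 tilt [-0. -0. -1.] F [ 0.2  0.3 -0. ] q [ 0.7   0.46 -0.36  0.   -0.76 -1.  ] w -0.0
axis in tool [17.4 27.1] contact fin world ang -17.2 F tool [-0.4 -0.1  0. ]
```

View pics/w5.png

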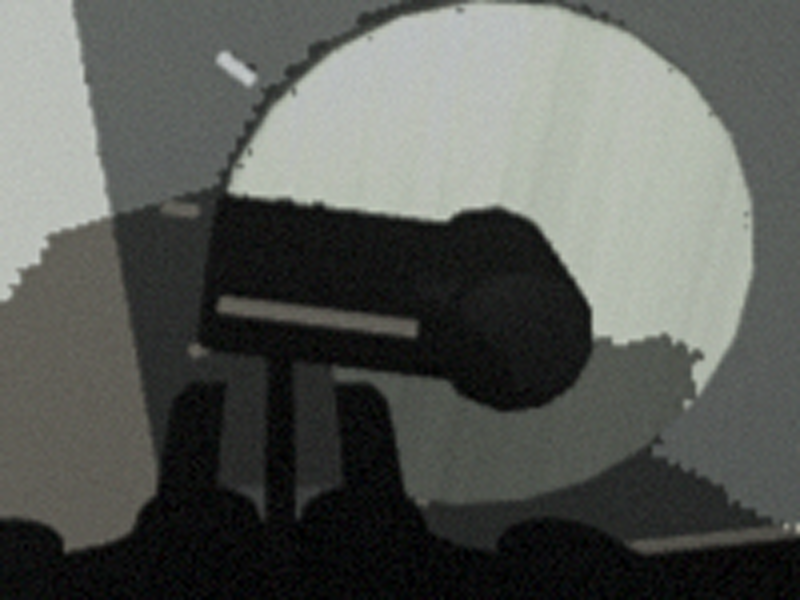

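Third click done: the fin has snapped ahead to about −24° in world. Now the fourth, ending slowly.

Call:
servo_tool:
  rows:
    - {"fingers": 0,"x": 0.15,"y": -0.09,"z": 0,"turn": 3}
    - {"fingers": 0,"x": 0.15,"y": -0.09,"z": 0,"turn": 3}
    - {"fingers": 0,"x": 0.15,"y": -0.09,"z": 0,"turn": 3}
    - {"fingers": 0,"x": 0.15,"y": -0.09,"z": 0,"turn": 3}
    - {"fingers": 0,"x": 0.15,"y": -0.09,"z": 0,"turn": 3}
    - {"fingers": 0,"x": 0.15,"y": -0.09,"z": 0,"turn": 3}
    - {"fingers": 0,"x": 0.15,"y": -0.09,"z": 0,"turn": 3}
    - {"fingers": 0,"x": 0.15,"y": -0.09,"z": 0,"turn": 3}
    - {"fingers": 0,"x": 0,"y": 0,"z": 0,"turn": 0}

```text
clock: 8.95
position: [514.5, 213.2, 63.4]
ee_rot: [-0.412, 0.911, 0.0, 0.0]
contact_force: [0.8, 0.8, -0.1]
gripper_width: 0.5
```

```bash
python3 - <<'E'
from bench import arm
from h import *
s=arm.read_state();R=rep(s);dial(s,R)
im,d=arm.get_image("wrist")
cv2.imwrite("pics/w6.png",cv2.resize(im[170:320,210:410,::-1],None,fx=4,fy=4,interpolation=cv2.INTER_CUBIC))
E
```

```text
t 8.95 pos [514.5 213.2  63.4] xang -131.3 tilt [ 0.001  0.    -1.   ] F [ 0.8  0.8 -0.1] q [ 0.68  0.45 -0.37 -0.   -0.75 -1.4 ] w 0.5
axis in tool [17.5 27.2] contact fin world ang -41.3 F tool [-1.1 -0.1  0.1]
```

View pics/w6.png

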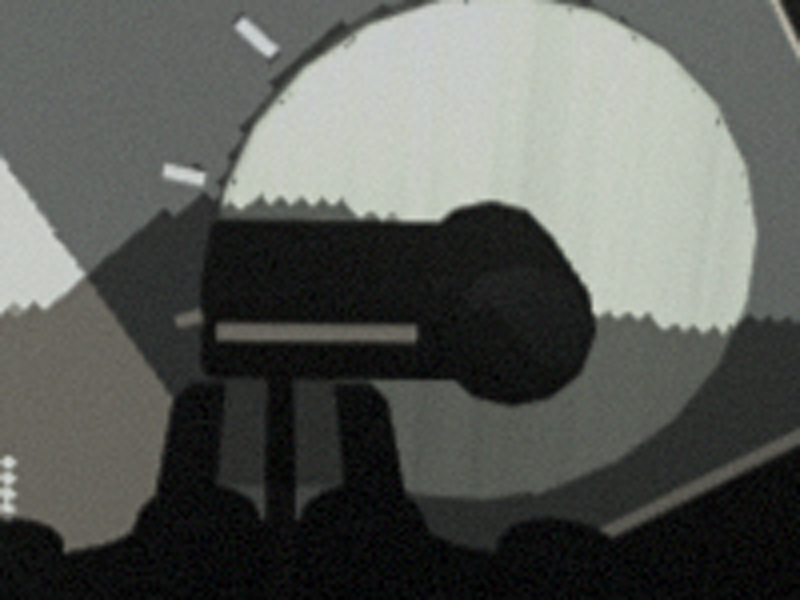

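Still flush with the finger and not snapped yet. I'll nudge 2° at a time.

Call:
servo_tool:
  rows:
    - {"fingers": 0,"x": 0.1,"y": -0.06,"z": 0,"turn": 2}
    - {"fingers": 0,"x": 0.1,"y": -0.06,"z": 0,"turn": 2}
    - {"fingers": 0,"x": 0,"y": 0,"z": 0,"turn": 0}
    - {"fingers": 0,"x": 0,"y": 0,"z": 0,"turn": 0}

```text
clock: 9.33
position: [513.8, 210.3, 63.3]
ee_rot: [-0.381, 0.925, -0.0, -0.0]
contact_force: [0.2, -0.2, -0.1]
gripper_width: -0.0
```

```bash
python3 - <<'E'
from bench import arm
from h import *
s=arm.read_state();R=rep(s);dial(s,R)
im,d=arm.get_image("wrist")
cv2.imwrite("pics/w7.png",cv2.resize(im[170:320,210:410,::-1],None,fx=4,fy=4,interpolation=cv2.INTER_CUBIC))
E
```

```text
t 9.33 pos [513.8 210.3  63.3] xang -135.2 tilt [-0. -0. -1.] F [ 0.2 -0.2 -0.1] q [ 0.68  0.45 -0.37  0.   -0.75 -1.47] w -0.0
axis in tool [16.8 27.5] contact fin world ang -45.2 F tool [ 0.1 -0.3  0.1]
```

View pics/w7.png

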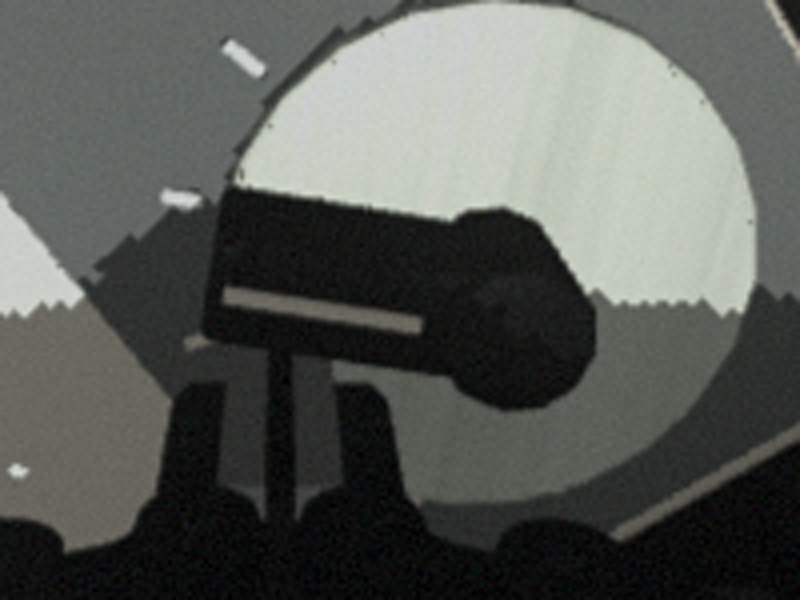

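Snapped ahead. I'll back the finger off, lift, and look.

Call:
servo_tool:
  rows:
    - {"fingers": 0,"x": -0.5,"y": 0,"z": 0,"turn": 0}
    - {"fingers": 0,"x": -0.5,"y": 0,"z": 0,"turn": 0}
    - {"fingers": 0,"x": 0,"y": 0,"z": -2,"turn": 0}
    - {"fingers": 0,"x": 0,"y": 0,"z": -3,"turn": 0}
    - {"fingers": 0,"x": 0,"y": 0,"z": -3,"turn": 0}
    - {"fingers": 0,"x": 0,"y": 0,"z": -3,"turn": 0}
    - {"fingers": 0,"x": 0,"y": 0,"z": 0,"turn": 0}
    - {"fingers": 0,"x": 0,"y": 0,"z": 0,"turn": 0}

```text
clock: 10.05
position: [522.2, 218.7, 175.5]
ee_rot: [-0.38, 0.925, 0.001, 0.003]
contact_force: [-0.4, -0.5, 0.2]
gripper_width: 0.4
```

```bash
python3 - <<'E'
from bench import arm
from h import *
s=arm.read_state();R=rep(s)
m=arm.camera_model("wrist"); im,d=arm.get_image("wrist")
np.savez("pics/w8.npz",im=im,d=d,pose=m["pose"])
cv2.imwrite("pics/w8.png",im[:,:,::-1])
print(proj(m,[[482.5,218,56],[465,124,67]]))
E
```

```text
t 10.05 pos [522.2 218.7 175.5] xang -135.3 tilt [ 0.004  0.003 -1.   ] F [-0.4 -0.5  0.2] q [ 0.68  0.33 -0.22  0.   -1.01 -1.47] w 0.4
[[309.28186184 179.22645342]
 [245.00814292  83.72241135]]
```

View pics/w8.png

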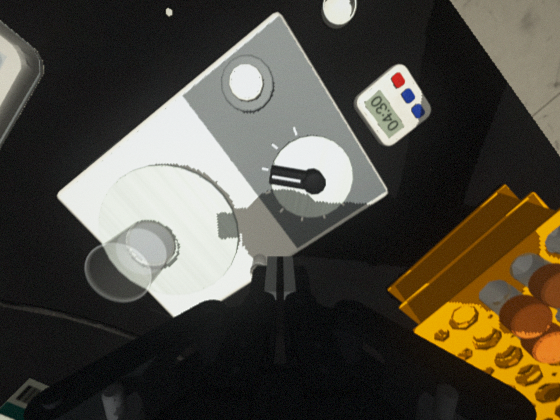

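```bash
python3 - <<'E'
from bench import arm
from h import *
m=arm.camera_model("wrist")
h=atz(m,315,181,80); t=atz(m,270,173.5,78); print(h,t,np.degrees(np.arctan2(*(t-h)[[1,0]]))+9.7)
for p in [(275,148),(294,132)]:
    q=atz(m,*p,45); r=q[:2]-[482.5,218]; print("tick",np.degrees(np.arctan2(r[1],r[0]))+9.7,np.hypot(*r))
k=atz(m,246,82,67);kc=atz(m,247,83,58);print(k,kc)
s=arm.read_state();R=rep(s)
t=np.array([465,124,85.]); print(R.T@(t-s["position"])/10)
z=np.load("pics/w8.npz");im=z["im"]
cv2.imwrite("pics/w8z.png",cv2.resize(im[110:235,245:380,::-1],None,fx=4.5,fy=4.5,interpolation=cv2.INTER_CUBIC))
E
```

```text
[477.23234194 216.27966064  80.        ] [499.13294464 185.7641117   78.        ] -44.633500460793414
tick -78.65051309388916 42.254882364075065
tick -107.88552118201193 45.03320178836725
[462.05197148 123.04797138  67.        ] [461.88742166 122.65941506  58.        ]
t 10.1 pos [521.1 218.  173.7] xang -135.3 tilt [ 0.001  0.001 -1.   ] F [-0.1  0.2 -0.5] q [ 0.68  0.33 -0.23 -0.   -1.01 -1.47] w 0.1
[10.60714872 -2.74036433  8.85284862]
```

View pics/w8z.png

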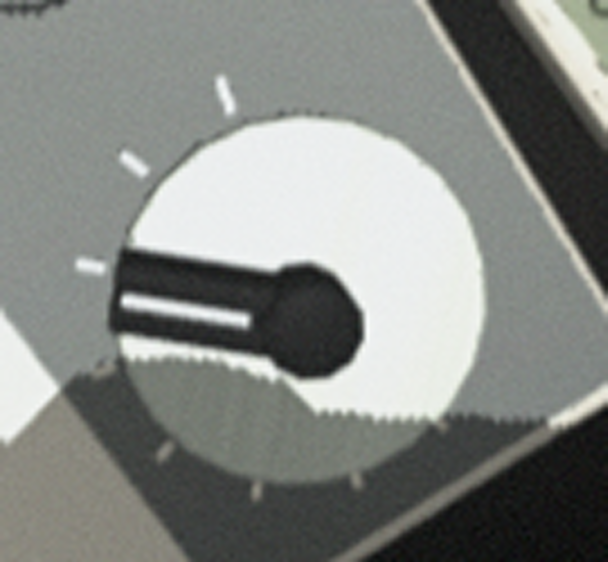

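The fin stands at −44.6° from the stirrer's x, which is stop 5, exactly four clicks. Two scale ticks remain beyond it. On to the key.

Call:
servo_tool:
  rows:
    - {"fingers": 0,"x": 2.6,"y": -0.7,"z": 0,"turn": 0}
    - {"fingers": 0,"x": 2.7,"y": -0.7,"z": 0,"turn": 0}
    - {"fingers": 0,"x": 2.7,"y": -0.7,"z": 0,"turn": 0}
    - {"fingers": 0,"x": 2.6,"y": -0.7,"z": 0,"turn": 0}
    - {"fingers": 0,"x": 0,"y": 0,"z": 3,"turn": 0}
    - {"fingers": 0,"x": 0,"y": 0,"z": 3,"turn": 0}
    - {"fingers": 0,"x": 0,"y": 0,"z": 2.5,"turn": 0}
    - {"fingers": 0,"x": 0,"y": 0,"z": 0,"turn": 0}
    - {"fingers": 0,"x": 0,"y": 0,"z": 0,"turn": 0}
    - {"fingers": 0,"x": 0,"y": 0,"z": 0,"turn": 0}

```text
clock: 10.93
position: [466.0, 123.5, 88.8]
ee_rot: [-0.38, 0.925, -0.0, 0.0]
contact_force: [0.5, 0.2, 1.0]
gripper_width: -0.6
```

```bash
python3 - <<'E'
from bench import arm
from h import *
s=arm.read_state();R=rep(s)
print(R.T@(np.array([465,124,68.])-s["position"])/10)
im,d=arm.get_image("wrist")
cv2.imwrite("pics/w9.png",im[:,:,::-1])
E
```

```text
t 10.93 pos [466.  123.5  88.8] xang -135.3 tilt [ 0.001 -0.    -1.   ] F [0.5 0.2 1. ] q [ 0.6   0.31 -0.53  0.   -0.74 -1.39] w -0.6
[0.03545085 0.10145874 2.07963864]
```

View pics/w9.png

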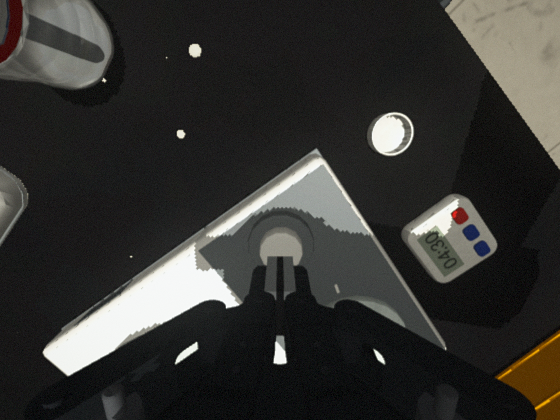

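Call:
servo_tool:
  rows:
    - {"fingers": 0,"x": 0,"y": 0,"z": 0.9,"turn": 0}
    - {"fingers": 0,"x": 0,"y": 0,"z": 0.8,"turn": 0}
    - {"fingers": 0,"x": 0,"y": 0,"z": 0.3,"turn": 0}
    - {"fingers": 0,"x": 0,"y": 0,"z": 0.2,"turn": 0}
    - {"fingers": 0,"x": 0,"y": 0,"z": 0,"turn": 0}

```text
clock: 11.4
position: [464.8, 123.0, 66.0]
ee_rot: [-0.38, 0.925, -0.0, -0.001]
contact_force: [-1.3, -0.1, 1.7]
gripper_width: -0.0
```

Call:
servo_tool:
  rows:
    - {"fingers": 0,"x": 0,"y": 0,"z": 0.1,"turn": 0}
    - {"fingers": 0,"x": 0,"y": 0,"z": 0.1,"turn": 0}
    - {"fingers": 0,"x": 0,"y": 0,"z": 0,"turn": 0}

```text
clock: 11.65
position: [465.0, 123.0, 64.4]
ee_rot: [-0.38, 0.925, -0.0, -0.0]
contact_force: [-2.2, -0.5, 2.7]
gripper_width: -0.1
```

Call:
servo_tool:
  rows:
    - {"fingers": 0,"x": 0,"y": 0,"z": 0.1,"turn": 0}
    - {"fingers": 0,"x": 0,"y": 0,"z": 0.1,"turn": 0}
    - {"fingers": 0,"x": 0,"y": 0,"z": 0,"turn": 0}

```text
clock: 11.9
position: [465.1, 123.0, 62.3]
ee_rot: [-0.38, 0.925, -0.0, -0.0]
contact_force: [-2.6, -0.8, 4.2]
gripper_width: -0.1
```

Call:
servo_tool:
  rows:
    - {"fingers": 0,"x": 0,"y": 0,"z": 0.1,"turn": 0}
    - {"fingers": 0,"x": 0,"y": 0,"z": 0.1,"turn": 0}
    - {"fingers": 0,"x": 0,"y": 0,"z": 0,"turn": 0}

```text
clock: 12.15
position: [465.1, 123.0, 61.0]
ee_rot: [-0.38, 0.925, -0.0, -0.0]
contact_force: [-4.6, -0.5, 9.7]
gripper_width: 0.1
```

Call:
servo_tool:
  rows:
    - {"fingers": 0,"x": 0,"y": 0,"z": 0.1,"turn": 0}
    - {"fingers": 0,"x": 0,"y": 0,"z": 0.1,"turn": 0}
    - {"fingers": 0,"x": 0,"y": 0,"z": 0,"turn": 0}
    - {"fingers": 0,"x": 0,"y": 0,"z": 0,"turn": 0}

```text
clock: 12.48
position: [465.2, 123.1, 60.7]
ee_rot: [-0.38, 0.925, -0.0, 0.0]
contact_force: [-9.9, -1.0, 23.9]
gripper_width: -0.0
```

The key has bottomed: the tip stopped at z 60.7, about 6 mm below first touch, with the force climbing to 24 N. Now I'll let go, lift and retreat.

Call:
servo_tool:
  rows:
    - {"fingers": 0,"x": 0,"y": 0,"z": -0.5,"turn": 0}
    - {"fingers": 0,"x": 0,"y": 0,"z": -1,"turn": 0}
    - {"fingers": 0,"x": 0,"y": 0,"z": -3,"turn": 0}
    - {"fingers": 0,"x": 0,"y": 0,"z": -4,"turn": 0}
    - {"fingers": 0,"x": 0,"y": 0,"z": -4,"turn": 0}
    - {"fingers": 0,"x": -1.5,"y": 0,"z": -4,"turn": 0}
    - {"fingers": 0,"x": -1.5,"y": 0,"z": -2,"turn": 0}
    - {"fingers": 0,"x": 0,"y": 0,"z": 0,"turn": 0}
    - {"fingers": 0,"x": 0,"y": 0,"z": 0,"turn": 0}
    - {"fingers": 0,"x": 0,"y": 0,"z": 0,"turn": 0}

```text
clock: 13.32
position: [485.7, 143.8, 240.9]
ee_rot: [-0.38, 0.925, 0.0, -0.001]
contact_force: [-0.6, -1.0, -0.7]
gripper_width: 0.2
```

```bash
python3 - <<'E'
from bench import arm
from h import *
s=arm.read_state();R=rep(s)
m=arm.camera_model("wrist"); im,d=arm.get_image("wrist"); ims,_=arm.get_image("scene")
np.savez("pics/w10.npz",im=im,d=d,pose=m["pose"])
cv2.imwrite("pics/w10.png",im[:,:,::-1]); cv2.imwrite("pics/s10.png",ims[:,:,::-1])
q=proj(m,[[465,124,67],[482,218,56]]); print(q)
P=cloud(m,d)
for u,v in np.round(q).astype(int): print(np.median(P[v-5:v+6,u-5:u+6,2]))
E
```

```text
t 13.32 pos [485.7 143.8 240.9] xang -135.4 tilt [-0.002 -0.    -1.   ] F [-0.6 -1.  -0.7] q [ 0.61  0.18 -0.26 -0.   -1.14 -1.4 ] w 0.2
[[279.40996398 171.09251293]
 [324.8338639  234.30149427]]
67.07213131306355
77.26426476168109
```

View pics/w10.png

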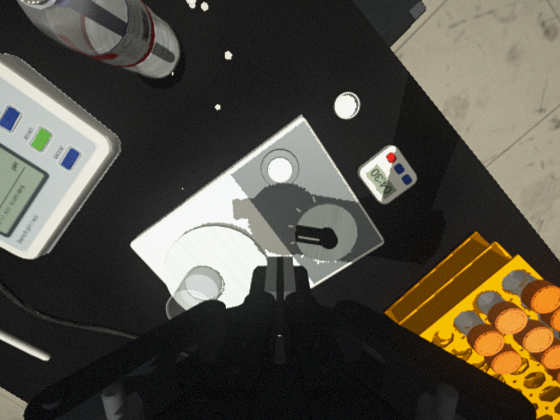

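View pics/s10.png

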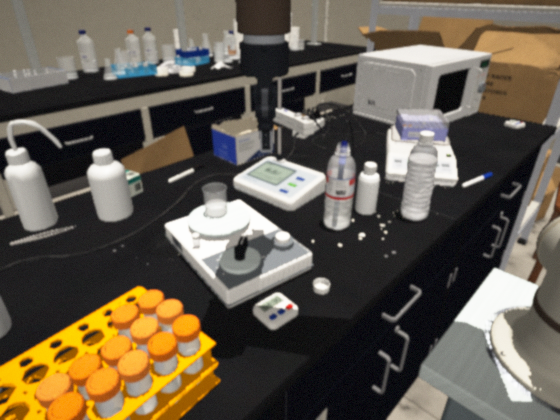

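The key is back up at z 67. The fin at (295–335, 236) has not moved, and the beaker, vial, timer, cap and bottles look the same as in the first scene picture. Handing in.

```bash
python3 - <<'E'
from bench import arm
from h import *
m=arm.camera_model("wrist");h=atz(m,328,238,80); t=atz(m,295.5,234,78); print(np.degrees(np.arctan2(*(t-h)[[1,0]]))+9.7)
print(arm.job_done())
E
```

```text
-42.00674732969209
the job is handed in; nothing more can be done
None
```

The dial is four clicks further clockwise, from stop 1 to stop 5, and the start key has been pressed fully in and let spring back. The job was handed in at about 13.4 s.

- **Dial:** I pushed the fin round with the shut fingertips, without pinching it. Right after the push it measured −44.6° from the stirrer's x, against −45° for stop 5. A last rough measurement from higher up, with coarser pixels, gave −42°. The two readings differ by 2.6°, but both are much nearer stop 5 than either neighbouring stop, and the pictures show no movement between them.
- **Start key:** It bottomed about 6 mm below first touch, at 24 N on the tool. Its top measured 67 mm above the worktop afterwards, so it is back up.
- **Everything else:** Comparing the scene pictures by eye, the beaker, vial, timer, cap and bottles look unmoved; I did not measure their positions. The arm was clear of everything, about 240 mm up, when I handed in.

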